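# Locate a heating block on its fixture

## Robot

A 6-joint arm with a two-finger parallel gripper is mounted at the origin on a cart in front of the work surface, level with it; the furniture and walls round the work are solid. World frame = base frame: x ahead of the robot, y to its left, z up, the work surface at z = 0. Lengths are in m, angles in rad, forces in N, time in s.
With the tool pointing down it reaches from about 0.35 to 0.975 m from the base axis. Payload 4.9 kg.
Tool frame: the origin (TCP) lies on the centre line of the jaws, within the pads' length; the fingertips stand 25 mm ahead of it and the grasp point (between the pads) lies 6 mm ahead of it; z points along the fingers, y is the line along which they close (so a half turn about z gives the same grasp; the last joint's range is limited). The gripper opens to 85 mm and grips with 20 to 120 N. Pads are 22 mm wide; open, the fingers measure 114 mm over their backs; the gripper's body (76 mm by 85 mm) begins 54 mm behind the grasp point. The pads swing forward as they close: fully open they stand 13 mm farther back than shut.
Start: joints at [0.999, 0.053, 1.613, -0, 1.476, -0.119], TCP at [0.273, 0.562, 0.223] pointing down, gripper open.
Joint ranges: [-3.01, 3.01], [-1.01, 2.22], [0.06, 2.58], [-1.02, 4.17], [0.09, 2.62], [-3.14, 3.14]. Speed limits (rad/s): [2.57, 2.57, 3.14, 3.14, 3.14, 3.14].

## Interface

Orientations are given as a unit quaternion [w, x, y, z].
In Python, from plant import state, grab_frame, get_calibration, job gives the robot as it stands. The module is installed in compiled form; this text tells all that it offers.
- The arm moves only by the tool move_arm, never from a script. Its argument "targets" is a list that holds one entry, the list of rows, each a list of 5 numbers: the opening in per cent of the stroke, from 0 (shut) to 100 (fully open), then the shift along the tool's x, y, z as a fraction of full scale, then the turn about the tool's z as a fraction of full scale. A call has 1 to 5 rows; each row shifts and turns the commanded pose from where the row before left it, along the tool's axes as they then stand; what a row does not reach is not made up. Full scale, the value 1, is 0.6 m for a shift and 6 degrees for a turn. A row lasts 1/12 s, in which the tool goes at most 41.7 mm and 7.16 degrees, less where a joint would pass 70% of its speed; a pose out of reach is approached as far as the arm can. A call with a number of a shift or a turn outside -1 to 1 is refused whole. A call with a gripper value outside its range is refused whole. The fingers move at their own pace and stop on an object; the grip force is fixed at half the most. Time passes only in rows, so rows that do not move let the fingers close. It gives the time, the measured TCP pose, the force, the opening and the grip force at its end, in the units of the state.
- state(): the state, without advancing time (a new reading comes with each control period).
- grab_frame(name): name is "scene" or "top"; returns the picture (420x560x3 uint8, red, green, blue); there is no depth.
- get_calibration(name): a dict with "vertical_fov" (degrees; the focal length in pixels is half the picture's height over the tangent of half this angle, whatever the lens; pixels are square), "cx", "cy" (the principal point, pixels), "R" (3x3) and "t" (3): a world point X has camera coordinates R X + t. Camera axes: x right, y down, z forward; pixel columns grow to the right and rows downward; lengths in m; the calibration is good to about 2 mm. A picture is of the moment at which its call begins. get_calibration takes no time and is no camera call.
- job.job_done(): hands the job in; it is judged then, once.
The state is a dict: "time": time; "joint_pos": joint angles; "joint_vel": joint speeds; "joint_efforts": joint torques, N m; "tool_pos": TCP position; "tool_rot": TCP orientation; "contact_force": force on the tool from outside, world axes, zero at the start; "ft_torque": the same for the moment, N m; "gripper_width": opening from 0.0 (shut) to 1.0 (fully open); "grasp_force": force on a finger pad.
Only numpy, scipy, OpenCV 4.12 (cv2) and the standard library are available. Lean on these libraries where they do the work, as an engineer would, in place of code of your own. Each camera call takes 0.05 s, during which the arm holds its last target. There are 200 camera calls.

## Task

Take the bare metal heating block and set it flat on the white plate of the fixture, well clear of both stops, its long side along the black fence, and press it down firmly onto the plate. Then slide it over the plate until its long side meets the black fence, and only then along that fence until its short end meets the orange end stop; leave it standing there, home against both stops, and let go. Leave the blue block alone.

Things in the scene. Friction and masses are not known exactly. Their poses are not given: they have to be found in the camera images.
- metal_block_center (a point): Centre (half-way up) of the bare silvery metal heating block: loose, 50 mm (its x) by 90 mm (its y) by 50 mm high (z up), 0.28 to 0.42 kg, eight round wells in its top. Grip it across the 50 mm width, with the fingertips 15 mm or more above its underside so that they pass over the fence. Half a turn makes no difference.
- blue_block_center (a point): Centre of the blue block, the same shape and size; a bystander to be left where it stands.
- datum_corner (a point): Corner of the fixed fixture where the white plate's top and the inner faces of the black fence and the orange end stop meet (each face extended). Axes: x points to the fence, y to the end stop, z up. The block is home with its centre at x -25, y -45, z +25 mm from here; at about x -60, y -80 mm it is well clear of both stops.
- fixture: The white plate, rigid and fixed, 150 mm (x) by 190 mm (y), top 12 mm above the worktop; origin under its centre on the worktop, axes as for the datum corner. From the datum corner the plate reaches from x -136 to +14 and y -176 to +14 mm. It carries both stops.
- long_fence: The black fence, a rigid bar 170 mm long (its y), 14 mm thick, 12 mm high above the plate; origin at the centre of its underside, on the plate. Its inner face looks to -x.
- end_stop: The orange end stop, a rigid bar 70 mm long (its x), 14 mm thick, 12 mm high above the plate; origin at the centre of its underside, on the plate. Its inner face looks to -y.

How it is judged:
On the way, in this order (a step that is already met when the one before it is completed fails the run):
1. the metal block is pressed down flat on the plate (7 N or more between them, its own weight included), at least 12 mm clear of both stops, its long side along the fence within 15 degrees (contact force between metal_block and fixture above 7 N and x of metal_block_center in the frame of datum_corner between -0.125 and -0.037 m and y of metal_block_center in the frame of datum_corner between -0.165 and -0.057 m and z of metal_block_center in the frame of datum_corner below 0.029 m and angle between metal_block_center's own z axis and vertical below 0.1 rad and angle between the y axis of metal_block_center and the y axis of datum_corner, either way round below 0.26 rad), for 0.1 s.
2. the block, on the plate, is against the black fence (within 8 mm, long side along it within 10 degrees) while its end is still 9 mm or more short of the orange stop (x of metal_block_center in the frame of datum_corner above -0.033 m and y of metal_block_center in the frame of datum_corner below -0.054 m and z of metal_block_center in the frame of datum_corner below 0.031 m and angle between the y axis of metal_block_center and the y axis of datum_corner, either way round below 0.18 rad), for 0.1 s.
At the end, for the whole second after the job is handed in: The metal block stands flat on the plate (within 4 mm of height), its long side within 8 mm of the black fence and its short end within 8 mm of the orange end stop, parallel to the fence within 10 degrees, at rest; the blue block within 20 mm of where it stood (x of metal_block_center in the frame of datum_corner between -0.033 and -0.02 m and y of metal_block_center in the frame of datum_corner between -0.053 and -0.04 m and z of metal_block_center in the frame of datum_corner below 0.029 m and angle between metal_block_center's own z axis and vertical below 0.1 rad and angle between the y axis of metal_block_center and the y axis of datum_corner, either way round below 0.18 rad and linear speed of metal_block below 0.01 m/s); the robot touches nothing.
It fails at once if the blue block is moved by more than 20 mm (distance of blue_block_center from where it was at the start of the episode above 0.02 m).
It also fails if it takes over 42 s, if anything falls off the work surface, if the arm or the gripper's body presses on something with over 40 N, if the wrist force passes 120 N, or if a joint passes its speed limit or range.

## Working session

There is one attempt and no reset: what is moved stays moved. The work goes in short steps, Python scripts to look and compute and a tool call to move; the robot and the scene stay as the last step left them, time stands still between calls to the robot, and variables do not carry over. Pictures are saved under pics/ and viewed, at most 10 in all, crops included, and the job is handed in when it is done.

Besides the shell and the picture viewer there is one more tool, called after ">>>" in YAML: its name, and indented under it one key for each argument. move_arm: Moves the arm, as the interface text tells. Shift numbers are shares of 0.6 m and turn numbers shares of 6 degrees, none past 1 either way. Its arguments: {"type":"object","properties":{"targets":{"type":"array"}},"required":["targets"]}

```bash
mkdir -p pics; python3 - <<'E'
from plant import *
import cv2
for n in("scene","top"):
    cv2.imwrite(f"pics/{n}0.png",grab_frame(n)[:,:,::-1]); print(n,get_calibration(n))
print(state())
E
```

```text
scene {'vertical_fov': 46.27270896492526, 'cx': 274.98809731839947, 'cy': 204.14473018828164, 'R': array([[ 0.6240198 , -0.78115828, -0.01977457],
       [-0.52896117, -0.40365769, -0.74649886],
       [ 0.57515161,  0.47629005, -0.66509279]]), 't': array([-0.32414792,  0.33912962,  0.7014796 ])}
top {'vertical_fov': 46.763694356309124, 'cx': 273.96377546664775, 'cy': 205.18924522982644, 'R': array([[-0.0222446 , -0.99966205,  0.01345263],
       [-0.98916024,  0.02005337, -0.14546434],
       [ 0.14514541, -0.0165426 , -0.98927203]]), 't': array([0.02100451, 0.56220278, 0.99067126])}
{'time': 0.1, 'joint_pos': array([ 9.98972642e-01,  5.33298106e-02,  1.61416443e+00,  2.09747562e-06,
        1.47602468e+00, -1.19012212e-01]), 'joint_vel': array([-3.19436922e-04, -2.20760985e-04, -2.27935285e-03, -9.94791607e-04,
       -3.87330600e-05,  5.78608608e-04]), 'joint_efforts': array([-1.18002749e-04, -3.94899380e+01, -3.71364856e+01, -1.47108240e-04,
        3.91133130e-03,  2.35613939e-06]), 'tool_pos': array([0.27311885, 0.56151011, 0.2215572 ]), 'tool_rot': array([-3.27091166e-04,  2.24476438e-01,  9.74479041e-01, -9.05895920e-04]), 'contact_force': array([-0.59427374, -0.0408557 ,  0.24134712]), 'ft_torque': array([-0.01888478, -0.00240088, -0.00366686]), 'grasp_force': 0.0, 'gripper_width': 0.9964704456908828}
```

View pics/top0.png

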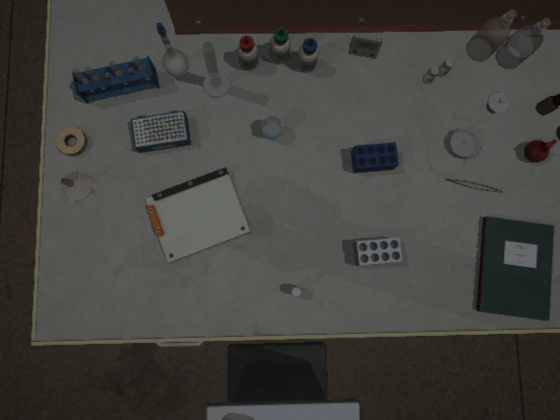

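View pics/scene0.png

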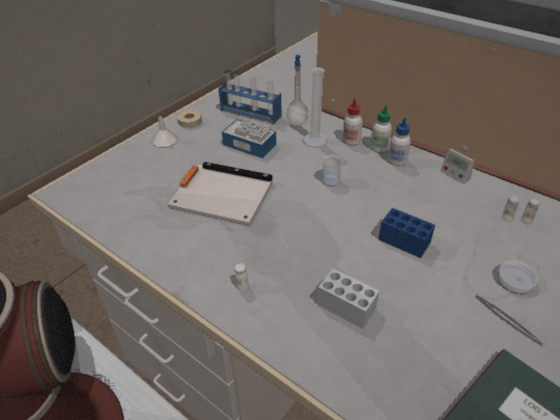

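The top view shows the plate (about 147–249, 170–260), the black fence on its upper side, and the orange stop at (155,221). The metal block is at (379,251), the blue block at (375,157) and a small vial at (296,293). The scene view agrees.

```bash
cat > h.py <<'E'
import numpy as np,cv2
from plant import *
def ray(n,uv,z):
    c=get_calibration(n); f=210/np.tan(np.radians(c["vertical_fov"]/2)); R,t=c["R"],c["t"]
    d=R.T@np.array([(uv[0]-c["cx"])/f,(uv[1]-c["cy"])/f,1]); o=-R.T@t
    return o+d*(z-o[2])/d[2]
def proj(n,X):
    c=get_calibration(n); f=210/np.tan(np.radians(c["vertical_fov"]/2)); p=c["R"]@np.array(X)+c["t"]
    return p[:2]/p[2]*f+[c["cx"],c["cy"]]
def big(m,near):
    cs,_=cv2.findContours(m.astype(np.uint8)*255,cv2.RETR_EXTERNAL,cv2.CHAIN_APPROX_NONE)
    cs=[c for c in cs if cv2.contourArea(c)>40]
    return min(cs,key=lambda c:np.hypot(*(c.reshape(-1,2).mean(0)-near)))
def rect(n,cnt,z):  # metric rectangle of a contour cast on height z
    P=np.array([ray(n,p,z)[:2] for p in cnt.reshape(-1,2)],np.float32)
    return cv2.minAreaRect(P*1000)
E
python3 - <<'E'
from h import *
im=cv2.imread("pics/top0.png"); hsv=cv2.cvtColor(im,cv2.COLOR_BGR2HSV)
for p in[(200,220),(379,251),(379,262),(330,220),(360,238),(190,186),(155,221),(379,239)]: print(p,im[p[1],p[0]],hsv[p[1],p[0]])
a=cv2.resize(im[155:275,135:265],None,fx=4,fy=4,interpolation=2); b=cv2.resize(im[215:285,340:420],None,fx=4,fy=4,interpolation=2)
o=np.zeros((480,800,3),np.uint8);b=b[:, :280]; o[:480,:520]=a;o[:280,520:]=b
cv2.imwrite("pics/c.png",np.clip(o*1.6,0,255).astype(np.uint8))
E
```

```text
(200, 220) [104 109 105] [ 54  12 109]
(379, 251) [109 105 102] [107  16 109]
(379, 262) [107 101  99] [113  19 107]
(330, 220) [81 83 81] [60  6 83]
(360, 238) [65 66 66] [30  4 66]
(190, 186) [22 21 22] [150  12  22]
(155, 221) [ 27  55 102] [ 11 188 102]
(379, 239) [90 86 84] [110  17  90]
```

View pics/c.png

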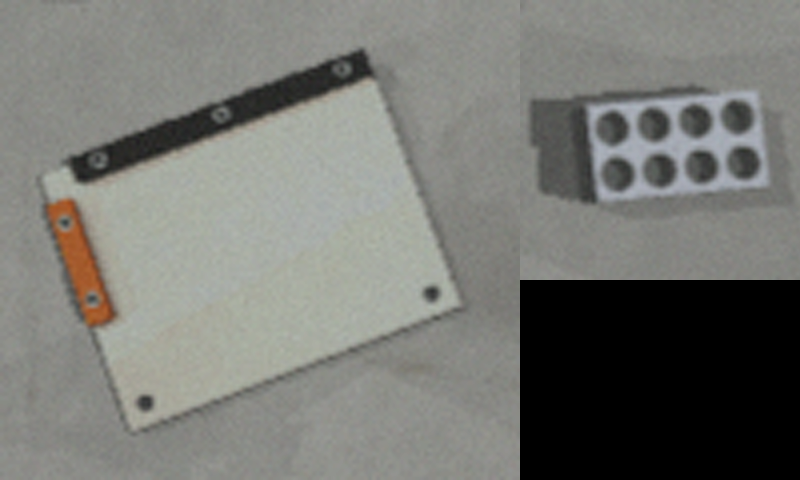

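The crop shows the fence along the plate's upper edge and the orange stop on its left edge (one px is about 2 mm). The metal block's top face is bright, with four wells by two and its long axis nearly horizontal. Now measuring each by mask.

```bash
python3 - <<'E'
from h import *
im=cv2.imread("pics/top0.png"); g=cv2.GaussianBlur(im,(3,3),0).astype(int); hsv=cv2.cvtColor(im,cv2.COLOR_BGR2HSV)
def show(s,r): print(s,np.round(r[0],1),np.round(r[1],1),round(r[2],1), np.round(cv2.boxPoints(r)).tolist())
V=g.max(2)
blk=(V>92)|0; m=np.zeros_like(V); m[232:272,350:410]=((g[...,0]-g[...,1]>1)&(V>86))[232:272,350:410]
m=cv2.morphologyEx(m.astype(np.uint8),cv2.MORPH_CLOSE,np.ones((5,5)))
c=big(m,(379,251)); show("block",rect("top",c,.05)); print(cv2.minAreaRect(c))
m=(V<50)[:, :]; m2=np.zeros_like(m); m2[160:205,145:235]=m[160:205,145:235]
m2=cv2.morphologyEx(m2.astype(np.uint8),cv2.MORPH_CLOSE,np.ones((3,3)))
show("fence",rect("top",big(m2,(190,185)),.024))
m3=((hsv[...,1]>120)&(hsv[...,0]<20)&(hsv[...,2]>60)); show("orange",rect("top",big(m3,(155,221)),.024))
m4=((g[...,1]>=g[...,0])&(V>95))
m4=np.zeros_like(m2)|0; m4[160:268,140:256]=((V>96)|(m2>0)|m3)[160:268,140:256]
m4=cv2.morphologyEx(m4.astype(np.uint8),cv2.MORPH_OPEN,np.ones((3,3)))
show("plate",rect("top",big(m4,(198,215)),.012))
m5=((hsv[...,0]>100)&(hsv[...,0]<130)&(hsv[...,1]>120)); show("blue",rect("top",big(m5,(375,157)),.05))
# scene: metal block top check
s=cv2.imread("pics/scene0.png")
h=cv2.cvtColor(s,cv2.COLOR_BGR2HSV); m=(h[...,1]>120)&((h[...,0]<20))&(h[...,2]>60)
show("orange scene",rect("scene",big(m,(189,177)),.02))
E
```

```text
block [ 460.2 -208.2] [50.4 90. ] 4.0 [[432.0, -165.0], [438.0, -255.0], [488.0, -251.0], [482.0, -162.0]]
((379.36138916015625, 251.11387634277344), (24.3784122467041, 43.08510971069336), 84.2894058227539)
fence [616.4 190. ] [ 15.  168.3] 19.9 [[581.0, 267.0], [638.0, 108.0], [652.0, 113.0], [595.0, 272.0]]
orange [538.1 265.1] [69.1 14.5] 20.0 [[503.0, 260.0], [508.0, 246.0], [573.0, 270.0], [568.0, 284.0]]
plate [549.1 177.5] [146.4 190.3] 19.8 [[448.0, 242.0], [512.0, 63.0], [650.0, 113.0], [586.0, 292.0]]
blue [ 665.2 -211. ] [49.6 89.9] 3.7 [[637.0, -168.0], [643.0, -257.0], [693.0, -254.0], [687.0, -165.0]]
orange scene [535.3 263.8] [77.6 18.6] 20.7 [[496.0, 259.0], [502.0, 241.0], [575.0, 269.0], [568.0, 286.0]]
```

>>> move_arm:
  targets:
    - [[100,0,0,0,1],[100,0,0,0,1],[100,0,0,0,1],[100,0,0,0,1],[100,0,0,0,1]]

```text
time: 0.52
tool_pos: [0.2732, 0.5617, 0.222]
tool_rot: [-0.0, 0.471, 0.882, -0.001]
contact_force: [-0.8, 0.0, 0.0]
gripper_width: 1.0
grasp_force: 0.0
```

>>> move_arm:
  targets:
    - [[100,0,0,0,1],[100,0,0,0,1],[100,0,0,0,1],[100,0,0,0,1],[100,0,0,0,1]]

```text
time: 0.93
tool_pos: [0.2732, 0.5617, 0.222]
tool_rot: [0.0, 0.684, 0.73, -0.001]
contact_force: [-0.3, -0.4, 0.5]
gripper_width: 0.999
grasp_force: 0.0
```

```bash
cat >> h.py <<'E'
from scipy.spatial.transform import Rotation as Ro
D=np.array([.5789,.2735,.012]); EX=np.array([.9397,.3420,0]); EY=np.array([-.3420,.9397,0])
def fx(x,y,z): return D+EX*x+EY*y+[0,0,z]
def togo(target,yaw):
    s=state(); w=s["tool_rot"]; M=Ro.from_quat([w[1],w[2],w[3],w[0]]).as_matrix()
    d=M.T@(np.array(target)-s["tool_pos"]); a=np.degrees(np.arctan2(M[1,1],M[0,1]))
    q=s["tool_pos"]-D
    print("t %.2f"%s["time"],"pos",s["tool_pos"].round(4),"fix",np.round([q@EX,q@EY,q[2]],4),"yaw %.1f"%a,"tilt z",M[:,2].round(3),"\nshift/0.6",(d/.6).round(4),"mm",(d*1e3).round(1),
     "turn/6 %.2f"%(((a-yaw+90)%180-90)/6),"F",s["contact_force"].round(1),"w %.2f g %.1f"%(s["gripper_width"],s["grasp_force"]))
E
python3 -c "
from h import *
togo((.460,-.208,.20),4)"
```

```text
t 0.93 pos [0.2732 0.5617 0.222 ] fix [-0.1887  0.3753  0.21  ] yaw 3.8 tilt z [-0.001 -0.001 -1.   ] 
shift/0.6 [-1.3004  0.2265  0.0377] mm [-780.2  135.9   22.6] turn/6 -0.04 F [-0.3 -0.4  0.5] w 1.00 g 0.0
```

>>> move_arm:
  targets:
    - [[100,-0.065,0.0113,0.001,0],[100,-0.065,0.0113,0.001,0],[100,-0.065,0.0113,0.001,0],[100,-0.065,0.0113,0.001,0],[100,-0.065,0.0113,0.001,0]]

```text
time: 1.35
tool_pos: [0.3207, 0.3681, 0.2189]
tool_rot: [0.0, 0.681, 0.732, -0.001]
contact_force: [0.6, -0.3, 0.6]
gripper_width: 1.0
grasp_force: 0.0
```

>>> move_arm:
  targets:
    - [[100,-0.065,0.0113,0.001,0],[100,-0.065,0.0113,0.001,0],[100,-0.065,0.0113,0.001,0],[100,-0.065,0.0113,0.001,0],[100,-0.065,0.0113,0.001,0]]

```text
time: 1.77
tool_pos: [0.3683, 0.176, 0.2163]
tool_rot: [0.0, 0.681, 0.732, -0.0]
contact_force: [1.3, -0.7, 0.0]
gripper_width: 1.0
grasp_force: 0.0
```

>>> move_arm:
  targets:
    - [[100,-0.065,0.0113,0.001,0],[100,-0.065,0.0113,0.001,0],[100,-0.065,0.0113,0.001,0],[100,-0.065,0.0113,0.001,0],[100,-0.065,0.0113,0.001,0]]

```text
time: 2.18
tool_pos: [0.416, -0.0163, 0.2135]
tool_rot: [0.0, 0.682, 0.732, 0.0]
contact_force: [1.2, -0.1, -0.0]
gripper_width: 0.999
grasp_force: 0.0
```

>>> move_arm:
  targets:
    - [[100,-0.065,0.0113,0.001,0],[100,-0.065,0.0113,0.001,0],[100,-0.065,0.0113,0.001,0],[100,-0.065,0.0113,0.001,0],[100,0,0,0,0]]

```text
time: 2.6
tool_pos: [0.4545, -0.1734, 0.2106]
tool_rot: [0.0, 0.684, 0.73, -0.001]
contact_force: [-0.8, 0.8, 0.4]
gripper_width: 1.002
grasp_force: 0.0
```

```bash
python3 -c "
from h import *
togo((.460,-.208,.10),4)"
```

```text
t 2.60 pos [ 0.4545 -0.1734  0.2106] fix [-0.2697 -0.3774  0.1986] yaw 3.7 tilt z [-0.001 -0.002 -1.   ] 
shift/0.6 [-0.0578  0.0057  0.1843] mm [-34.7   3.4 110.6] turn/6 -0.05 F [-0.8  0.8  0.4] w 1.00 g 0.0
```

Align, then lower to TCP z = 0.045.

>>> move_arm:
  targets:
    - [[100,-0.0578,0.0057,0,-0.05],[100,0,0,0.06,0],[100,0,0,0.06,0],[100,0,0,0.06,0],[100,0,0,0,0]]

```text
time: 3.02
tool_pos: [0.4548, -0.1991, 0.0948]
tool_rot: [-0.008, 0.68, 0.733, -0.001]
contact_force: [-1.5, -0.3, -2.1]
gripper_width: 1.0
grasp_force: 0.0
```

```bash
python3 - <<'E'
from h import *
togo((.460,-.208,.045),4)
im=np.hstack([grab_frame("top")[180:300,310:450],grab_frame("scene")[190:350,270:410][:120]])
cv2.imwrite("pics/d.png",cv2.resize(im,None,fx=2.8,fy=2.8)[:,:,::-1])
E
```

```text
t 3.02 pos [ 0.4548 -0.1991  0.0948] fix [-0.2783 -0.4016  0.0828] yaw 4.3 tilt z [-0.013  0.008 -1.   ] 
shift/0.6 [-0.0163  0.0086  0.0827] mm [-9.8  5.2 49.6] turn/6 0.06 F [-1.5 -0.3 -2.1] w 1.00 g 0.0
```

View pics/d.png

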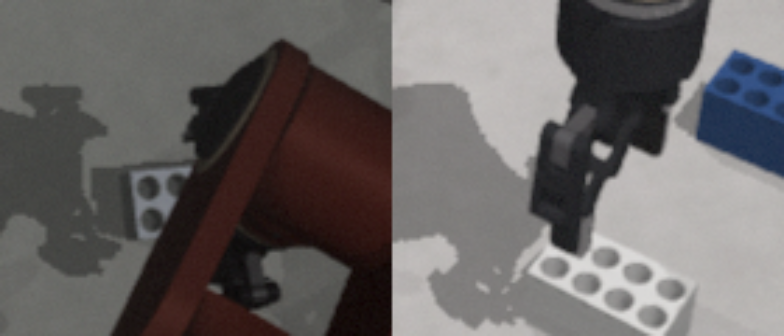

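In the picture the jaws straddle the block but are still short along y. The arm lags and has not settled, so I let it settle and correct.

>>> move_arm:
  targets:
    - [[100,0,0,0,0],[100,0,0,0,0]]

```text
time: 3.28
tool_pos: [0.4621, -0.2033, 0.1066]
tool_rot: [0.003, 0.68, 0.734, 0.001]
contact_force: [-0.3, -0.3, 0.3]
gripper_width: 1.0
grasp_force: 0.0
```

```bash
python3 - <<'E'
from h import *
togo((.460,-.208,.045),4)
E
```

```text
t 3.28 pos [ 0.4621 -0.2033  0.1066] fix [-0.2729 -0.4081  0.0946] yaw 4.4 tilt z [ 0.005 -0.003 -1.   ] 
shift/0.6 [-0.0072 -0.0045  0.1026] mm [-4.3 -2.7 61.6] turn/6 0.06 F [-0.3 -0.3  0.3] w 1.00 g 0.0
```

>>> move_arm:
  targets:
    - [[100,-0.0072,-0.0035,0.02,0],[100,0,0,0.02,0],[100,0,0,0.01,0],[100,0,0,0,0],[100,0,0,0,0]]

```text
time: 3.7
tool_pos: [0.4578, -0.2064, 0.0723]
tool_rot: [-0.001, 0.68, 0.733, -0.0]
contact_force: [0.8, 0.4, -0.3]
gripper_width: 0.999
grasp_force: 0.0
```

```bash
python3 - <<'E'
from h import *
togo((.460,-.208,.045),4)
E
```

```text
t 3.70 pos [ 0.4578 -0.2064  0.0723] fix [-0.278  -0.4096  0.0603] yaw 4.4 tilt z [-0.002  0.001 -1.   ] 
shift/0.6 [-0.0029  0.0036  0.0454] mm [-1.8  2.1 27.3] turn/6 0.06 F [ 0.8  0.4 -0.3] w 1.00 g 0.0
```

>>> move_arm:
  targets:
    - [[100,-0.003,0.003,0.016,0],[100,0,0,0.016,0],[100,0,0,0.013,0],[100,0,0,0,0],[100,0,0,0,0]]

```text
time: 4.12
tool_pos: [0.4597, -0.2081, 0.0452]
tool_rot: [-0.001, 0.68, 0.733, -0.0]
contact_force: [0.6, 0.2, 0.5]
gripper_width: 1.0
grasp_force: 0.0
```

```bash
python3 - <<'E'
from h import *
togo((.460,-.208,.045),4)
E
```

```text
t 4.12 pos [ 0.4597 -0.2081  0.0452] fix [-0.2767 -0.4117  0.0332] yaw 4.4 tilt z [-0.002  0.001 -1.   ] 
shift/0.6 [0.0001 0.0006 0.0003] mm [0.  0.3 0.2] turn/6 0.06 F [0.6 0.2 0.5] w 1.00 g 0.0
```

>>> move_arm:
  targets:
    - [[0,0,0,0,0],[0,0,0,0,0],[0,0,0,0,0],[0,0,0,0,0],[0,0,0,0,0]]

```text
time: 4.53
tool_pos: [0.4606, -0.2086, 0.0467]
tool_rot: [0.0, 0.68, 0.733, 0.0]
contact_force: [-0.9, 1.0, 0.3]
gripper_width: 0.299
grasp_force: 0.0
```

>>> move_arm:
  targets:
    - [[0,0,0,0,0],[0,0,0,0,0],[0,0,0,0,0],[0,0,0,0,0],[0,0,0,0,0]]

```text
time: 4.95
tool_pos: [0.4603, -0.2085, 0.0463]
tool_rot: [-0.0, 0.68, 0.733, -0.0]
contact_force: [0.4, -0.6, 0.2]
gripper_width: 0.001
grasp_force: 0.0
```

>>> move_arm:
  targets:
    - [[0,0,0,-0.02,0],[0,0,0,-0.04,0],[0,0,0,-0.04,0],[0,0,0,-0.02,0],[0,0,0,0,0]]

```text
time: 5.37
tool_pos: [0.4627, -0.21, 0.1228]
tool_rot: [0.004, 0.68, 0.733, 0.001]
contact_force: [0.1, -0.4, 0.1]
gripper_width: -0.002
grasp_force: 0.0
```

```bash
python3 - <<'E'
from h import *
togo(fx(-.06,-.08,.10),20)
im=np.hstack([grab_frame("top")[180:300,310:450],grab_frame("scene")[190:350,270:410][:120]])
cv2.imwrite("pics/e.png",cv2.resize(im,None,fx=2.8,fy=2.8)[:,:,::-1])
E
```

```text
t 5.37 pos [ 0.4627 -0.21    0.1228] fix [-0.2745 -0.4146  0.1108] yaw 4.4 tilt z [ 0.007 -0.004 -1.   ] 
shift/0.6 [0.6335 0.1939 0.0162] mm [380.1 116.3   9.7] turn/6 -2.61 F [ 0.1 -0.4  0.1] w -0.00 g 0.0
```

View pics/e.png

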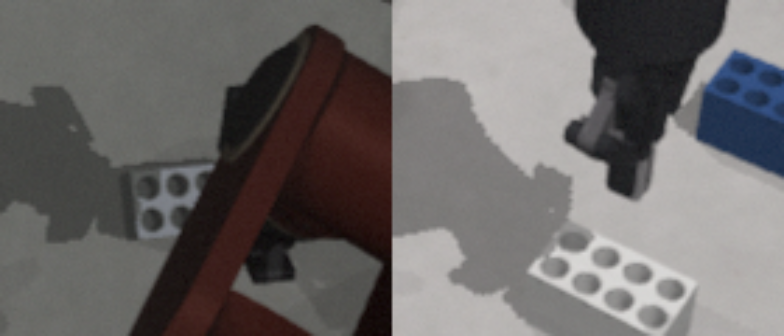

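The gripper shut on nothing and the block has not moved. The fingertips show at about scene px (355,257). I'll compare that with where the reported TCP should project.

```bash
python3 - <<'E'
from h import *
p=state()["tool_pos"]
for dz in(0,.025): print("tip expected",proj("scene",p-[0,0,dz]),proj("top",p-[0,0,dz]))
print("block centre",proj("scene",(.460,-.208,.05)),proj("top",(.460,-.208,.05)))
s=cv2.imread("pics/scene0.png"); g=cv2.GaussianBlur(s,(3,3),0).astype(int)
print(s[290,345],s[305,340],s[300,300],s[281,326])
im=grab_frame("scene")[:,:,::-1]; cv2.imwrite("pics/f.png",cv2.resize(im[120:345,255:455],None,fx=2.6,fy=2.6))
E
```

```text
tip expected [352.21247176 261.00828654] [387.66328218 249.06428899]
tip expected [350.91876524 271.23129578] [384.59065311 249.76776716]
block centre [348.31681137 288.11372334] [379.31206429 251.16793881]
[152 154 155] [93 94 95] [136 136 141] [151 153 153]
```

View pics/f.png

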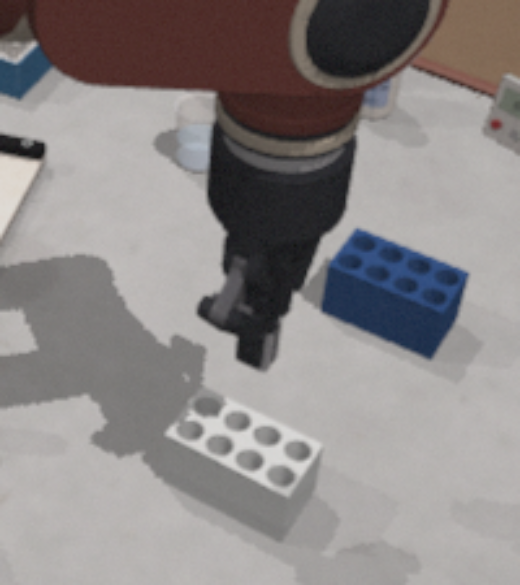

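The visible tip, scene px (354,261), lies where the TCP should project, not 25 mm below it. So the fingertips seem to be about 25 mm higher than reported, and the jaws closed above the block. I'll check by touching the bench lightly beside the block with shut fingers.

>>> move_arm:
  targets:
    - [[0,0,-0.06,0,0],[0,0,-0.06,0.02,0],[0,0,-0.03,0.04,0],[0,0,0,0.04,0],[0,0,0,0.02,0]]

```text
time: 5.93
tool_pos: [0.367, -0.2132, 0.0416]
tool_rot: [-0.004, 0.68, 0.733, -0.0]
contact_force: [-0.9, 0.1, -0.0]
gripper_width: 0.001
grasp_force: 0.0
```

>>> move_arm:
  targets:
    - [[0,0,0,0,0],[0,0,0,0.005,0],[0,0,0,0.005,0],[0,0,0,0.005,0],[0,0,0,0,0]]

```text
time: 6.35
tool_pos: [0.3709, -0.2154, 0.0374]
tool_rot: [0.0, 0.68, 0.734, -0.0]
contact_force: [0.2, 0.6, 0.3]
gripper_width: -0.003
grasp_force: 0.0
```

>>> move_arm:
  targets:
    - [[0,0,0,0.005,0],[0,0,0,0.005,0],[0,0,0,0.005,0],[0,0,0,0,0],[0,0,0,0,0]]

```text
time: 6.77
tool_pos: [0.3705, -0.2152, 0.028]
tool_rot: [-0.0, 0.68, 0.733, -0.0]
contact_force: [-0.6, -0.6, 0.3]
gripper_width: 0.002
grasp_force: 0.0
```

```bash
python3 - <<'E'
from h import *
togo((.46,-.208,.02),4)
p=state()["tool_pos"]
for dz in(0,.025): print("tip expected",proj("scene",p-[0,0,dz]))
im=grab_frame("scene")[:,:,::-1]; cv2.imwrite("pics/g.png",cv2.resize(im[200:360,225:425],None,fx=3.6,fy=3.6))
E
```

```text
t 6.77 pos [ 0.3705 -0.2152  0.028 ] fix [-0.363  -0.3879  0.016 ] yaw 4.4 tilt z [-0.  0. -1.] 
shift/0.6 [0.0006 0.1497 0.0134] mm [ 0.4 89.8  8. ] turn/6 0.06 F [-0.6 -0.6  0.3] w 0.00 g 0.0
tip expected [321.18515849 333.67028858]
tip expected [320.53682754 342.33474491]
```

View pics/g.png

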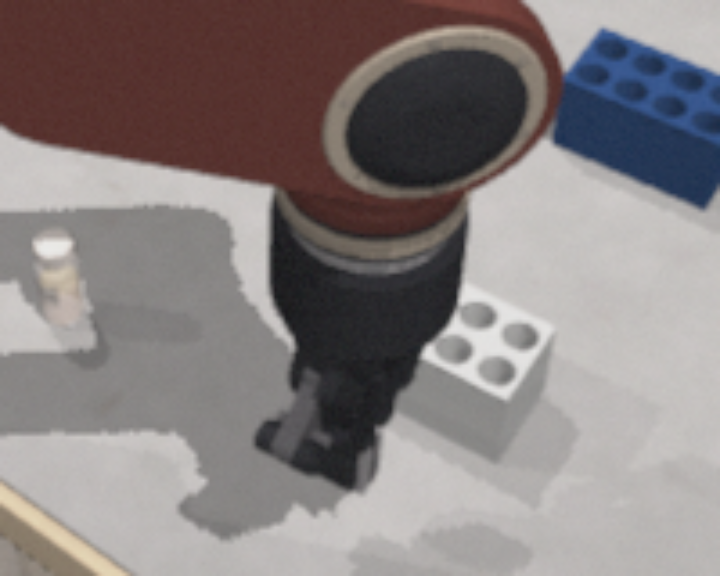

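The tip is at scene px (323,335) and has made no contact. The predicted pixel for a tip 25 mm below TCP is (320,342), so the tip still floats roughly 20 mm up. I continue down gently.

>>> move_arm:
  targets:
    - [[0,0,0,0.005,0],[0,0,0,0.005,0],[0,0,0,0.005,0],[0,0,0,0,0],[0,0,0,0,0]]

```text
time: 7.23
tool_pos: [0.3704, -0.2151, 0.0189]
tool_rot: [-0.0, 0.68, 0.733, -0.0]
contact_force: [-0.1, 0.1, -0.8]
gripper_width: -0.003
grasp_force: 0.0
```

>>> move_arm:
  targets:
    - [[0,0,0,0.005,0],[0,0,0,0.005,0],[0,0,0,0,0],[0,0,0,0,0]]

```text
time: 7.57
tool_pos: [0.3704, -0.2152, 0.013]
tool_rot: [-0.0, 0.68, 0.733, -0.0]
contact_force: [-0.8, -0.6, 1.3]
gripper_width: -0.003
grasp_force: 0.0
```

>>> move_arm:
  targets:
    - [[0,0,0,0.004,0],[0,0,0,0.004,0],[0,0,0,0,0],[0,0,0,0,0]]

```text
time: 7.9
tool_pos: [0.3705, -0.2152, 0.0083]
tool_rot: [-0.0, 0.68, 0.733, -0.0]
contact_force: [-0.2, -0.2, -0.3]
gripper_width: -0.001
grasp_force: 0.0
```

```bash
python3 - <<'E'
from h import *
togo((.46,-.208,.02),4)
E
```

```text
t 7.90 pos [ 0.3705 -0.2152  0.0083] fix [-0.363  -0.388  -0.0037] yaw 4.4 tilt z [-0.  0. -1.] 
shift/0.6 [ 0.0007  0.1497 -0.0196] mm [  0.4  89.8 -11.7] turn/6 0.06 F [-0.2 -0.2 -0.3] w -0.00 g 0.0
```

>>> move_arm:
  targets:
    - [[0,0,0,0.004,0],[0,0,0,0,0],[0,0,0,0.004,0],[0,0,0,0,0]]

```text
time: 8.23
tool_pos: [0.3704, -0.2152, 0.0033]
tool_rot: [-0.0, 0.68, 0.733, -0.0]
contact_force: [-1.0, 0.7, -1.0]
gripper_width: -0.006
grasp_force: 0.0
```

```bash
python3 - <<'E'
from h import *
p=state()["tool_pos"]
for dz in(0,.025): print("expected",proj("scene",p-[0,0,dz]))
im=grab_frame("scene")[:,:,::-1]; cv2.imwrite("pics/i.png",cv2.resize(im[260:360,255:395],None,fx=5,fy=5))
E
```

```text
expected [320.50843684 342.26545101]
expected [319.88661571 350.58465101]
```

View pics/i.png

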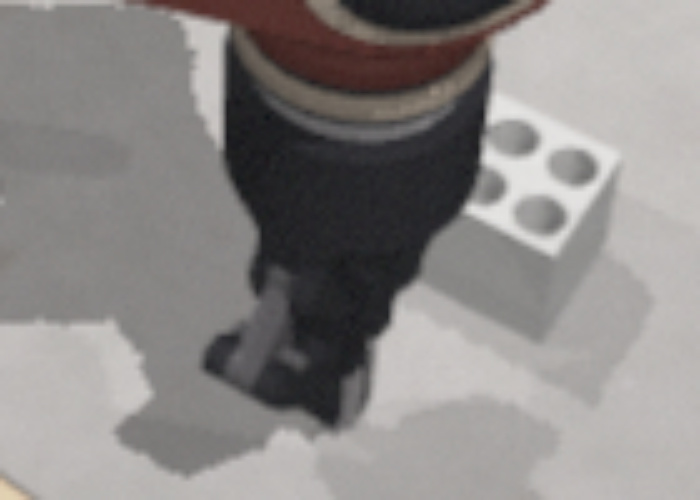

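The tip's lowest corner is at scene px (322,346) and still just off the bench, with its shadow nearly touching. A few mm more.

>>> move_arm:
  targets:
    - [[0,0,0,0.004,0],[0,0,0,0,0],[0,0,0,0,0]]

```text
time: 8.53
tool_pos: [0.3705, -0.2152, 0.0011]
tool_rot: [-0.0, 0.68, 0.733, -0.0]
contact_force: [-0.4, 0.4, -0.6]
gripper_width: -0.006
grasp_force: 0.0
```

>>> move_arm:
  targets:
    - [[0,0,0,0.004,0],[0,0,0,0,0],[0,0,0,0,0]]

```text
time: 8.78
tool_pos: [0.3705, -0.2152, -0.0013]
tool_rot: [-0.0, 0.68, 0.733, -0.0]
contact_force: [-0.0, -0.0, 0.4]
gripper_width: 0.001
grasp_force: 0.0
```

>>> move_arm:
  targets:
    - [[0,0,0,0.004,0],[0,0,0,0,0],[0,0,0,0,0]]

```text
time: 9.03
tool_pos: [0.3705, -0.2152, -0.0037]
tool_rot: [-0.0, 0.68, 0.733, -0.0]
contact_force: [0.2, 0.5, 0.1]
gripper_width: -0.0
grasp_force: 0.0
```

>>> move_arm:
  targets:
    - [[0,0,0,0.004,0],[0,0,0,0,0],[0,0,0,0,0]]

```text
time: 9.28
tool_pos: [0.3705, -0.2152, -0.0061]
tool_rot: [-0.0, 0.68, 0.733, -0.0]
contact_force: [0.2, -0.5, 0.2]
gripper_width: 0.004
grasp_force: 0.0
```

>>> move_arm:
  targets:
    - [[0,0,0,0.004,0],[0,0,0,0,0],[0,0,0,0,0]]

```text
time: 9.53
tool_pos: [0.3706, -0.2153, -0.0084]
tool_rot: [-0.0, 0.68, 0.733, -0.0]
contact_force: [0.5, -0.4, -0.3]
gripper_width: -0.0
grasp_force: 0.0
```

>>> move_arm:
  targets:
    - [[0,0,0,0.004,0],[0,0,0,0,0],[0,0,0,0,0]]

```text
time: 9.78
tool_pos: [0.3708, -0.2154, -0.0086]
tool_rot: [-0.001, 0.68, 0.734, -0.0]
contact_force: [-7.8, 5.2, 18.1]
gripper_width: 0.001
grasp_force: 9.3
```

```bash
python3 - <<'E'
from h import *
togo((.46,-.208,.02),4); print(state()["joint_efforts"].round(1),state()["joint_pos"].round(3))
im=grab_frame("scene")[:,:,::-1]; p=state()["tool_pos"]
print(proj("scene",p),proj("scene",p-[0,0,.025])); cv2.imwrite("pics/j.png",im)
V=im.max(2).astype(int)
for u in range(300,335,3): 
    c=V[300:365,u]; d=np.where(c<60)[0]; print(u,300+d.max() if len(d) else None,V[342:362:2,u])
E
```

```text
t 9.78 pos [ 0.3708 -0.2154 -0.0086] fix [-0.3628 -0.3883 -0.0206] yaw 4.4 tilt z [-0.002  0.001 -1.   ] 
shift/0.6 [ 0.0011  0.1491 -0.048 ] mm [  0.6  89.5 -28.8] turn/6 0.06 F [-7.8  5.2 18.1] w 0.00 g 9.3
[ -0.6 -17.9 -27.2   0.1  -2.5  -0. ] [-0.7   -0.149  2.228 -0.     1.065 -0.776]
[320.45779737 346.20543759] [319.84297322 354.366022  ]
300 334 [136 136 129 125 123 129 125 174 187 188]
303 303 [101 138 129 126 127 124 162 188 188 189]
306 343 [ 51  88 132 126 126 140 188 188 190 190]
309 344 [ 47  42 108 125 126 173 190 191 189 192]
312 345 [ 46  37  99 130 176 192 188 191 193 191]
315 345 [ 42  41  91 174 182 183 188 188 190 188]
318 347 [ 40  42  39  88 154 167 176 189 187 187]
321 348 [ 47  39  42  44 171 169 169 166 165 170]
324 338 [101 110 111 113 166 168 168 167 167 166]
327 337 [ 78  94 126 171 172 169 168 166 167 163]
330 330 [185 173 171 172 170 169 170 166 166 165]
333 322 [170 171 169 173 169 169 167 169 166 164]
```

Contact came at reported z = −0.0085 with the fingers shut. The tip is therefore at reported z + 0.0085, not 25 mm below the TCP. The tip pixel (322,349) matches the reported xy. I lift, open and go back over the block, aiming for reported z ≈ 0.008.

>>> move_arm:
  targets:
    - [[100,0,0,-0.04,0],[100,0,0,-0.06,0],[100,0,0,-0.06,0],[100,0,0,-0.03,0],[100,0,0.03,0,0]]

```text
time: 10.25
tool_pos: [0.3903, -0.2163, 0.109]
tool_rot: [0.005, 0.68, 0.733, -0.0]
contact_force: [1.4, -1.1, 0.8]
gripper_width: 0.707
grasp_force: 0.0
```

>>> move_arm:
  targets:
    - [[100,0,0.06,0,0.06],[100,0,0.04,0,0],[100,0,0.02,0,0],[100,0,0,0,0],[100,0,0,0,0]]

```text
time: 10.67
tool_pos: [0.4603, -0.2085, 0.1029]
tool_rot: [-0.001, 0.682, 0.732, -0.0]
contact_force: [0.2, 0.7, 0.8]
gripper_width: 0.996
grasp_force: 0.0
```

```bash
python3 - <<'E'
from h import *
togo((.46,-.208,.008),4)
E
```

```text
t 10.67 pos [ 0.4603 -0.2085  0.1029] fix [-0.2763 -0.4124  0.0909] yaw 4.0 tilt z [-0.001  0.    -1.   ] 
shift/0.6 [ 0.0008 -0.0002  0.1582] mm [ 0.5 -0.1 94.9] turn/6 0.01 F [0.2 0.7 0.8] w 1.00 g 0.0
```

>>> move_arm:
  targets:
    - [[100,0,0,0.03,0],[100,0,0,0.03,0],[100,0,0,0.02,0],[100,0,0,0.01,0],[100,0,0,0,0]]

```text
time: 11.08
tool_pos: [0.4585, -0.208, 0.0474]
tool_rot: [-0.002, 0.682, 0.731, -0.0]
contact_force: [-0.9, 0.3, -0.9]
gripper_width: 1.004
grasp_force: 0.0
```

>>> move_arm:
  targets:
    - [[100,0,0,0.02,0],[100,0,0,0.02,0],[100,0,0,0.015,0],[100,0,0,0.013,0],[100,0,0,0,0]]

```text
time: 11.5
tool_pos: [0.4589, -0.2078, 0.0062]
tool_rot: [-0.002, 0.682, 0.731, -0.0]
contact_force: [-0.6, -0.6, -0.7]
gripper_width: 1.003
grasp_force: 0.0
```

>>> move_arm:
  targets:
    - [[0,0,0,0,0],[0,0,0,0,0],[0,0,0,0,0],[0,0,0,0,0],[0,0,0,0,0]]

```text
time: 11.92
tool_pos: [0.4611, -0.2092, 0.0094]
tool_rot: [0.001, 0.682, 0.731, 0.0]
contact_force: [-0.1, -0.4, 2.1]
gripper_width: 0.573
grasp_force: 64.3
```

>>> move_arm:
  targets:
    - [[0,0,0,0,0],[0,0,0,0,0]]

```text
time: 12.08
tool_pos: [0.4611, -0.2092, 0.0094]
tool_rot: [0.001, 0.682, 0.731, 0.0]
contact_force: [0.5, -0.4, 4.7]
gripper_width: 0.574
grasp_force: 64.5
```

Gripped (opening about 49 mm, 64 N). The block's underside sits at reported z ≈ 0.0094, so the plate should be met at about 0.0214. Lifting.

>>> move_arm:
  targets:
    - [[0,0,0,-0.02,0],[0,0,0,-0.04,0],[0,0,0,-0.05,0],[0,0,0,-0.04,0],[0,0,0,-0.01,0]]

```text
time: 12.5
tool_pos: [0.4624, -0.2099, 0.109]
tool_rot: [0.003, 0.682, 0.731, 0.001]
contact_force: [1.3, -0.9, -2.1]
gripper_width: 0.566
grasp_force: 64.1
```

```bash
python3 - <<'E'
from h import *
togo(fx(-.06,-.08,0)+[0,0,.09],20)
E
```

```text
t 12.50 pos [ 0.4624 -0.2099  0.109 ] fix [-0.2748 -0.4144  0.097 ] yaw 4.0 tilt z [ 0.006 -0.004 -1.   ] 
shift/0.6 [0.6345 0.1905 0.0102] mm [380.7 114.3   6.1] turn/6 -2.67 F [ 1.3 -0.9 -2.1] w 0.57 g 64.1
```

>>> move_arm:
  targets:
    - [[0,0.03,0.01,0,0],[0,0.05,0.015,0,0],[0,0.055,0.016,0,0],[0,0.055,0.016,0,0],[0,0.055,0.016,0,0]]

```text
time: 12.92
tool_pos: [0.4926, -0.0573, 0.1029]
tool_rot: [-0.001, 0.682, 0.731, -0.001]
contact_force: [0.8, -0.3, -2.9]
gripper_width: 0.571
grasp_force: 63.9
```

>>> move_arm:
  targets:
    - [[0,0.055,0.016,0,0],[0,0.055,0.016,0,0],[0,0.055,0.016,0,0],[0,0.055,0.016,0,0],[0,0.055,0.016,0,0]]

```text
time: 13.33
tool_pos: [0.5289, 0.1106, 0.1028]
tool_rot: [-0.001, 0.682, 0.731, -0.001]
contact_force: [0.7, -0.6, -3.0]
gripper_width: 0.576
grasp_force: 63.9
```

>>> move_arm:
  targets:
    - [[0,0.05,0.015,0,0],[0,0.04,0.012,0,-0.67],[0,0.02,0.006,0,-1],[0,0,0,0,-1],[0,0,0,0,0]]

```text
time: 13.75
tool_pos: [0.5431, 0.1771, 0.1026]
tool_rot: [-0.001, 0.572, 0.82, -0.001]
contact_force: [-0.2, -0.2, -3.9]
gripper_width: 0.578
grasp_force: 63.9
```

```bash
python3 - <<'E'
from h import *
togo(fx(-.06,-.08,0)+[0,0,.04],20)
E
```

```text
t 13.75 pos [0.5431 0.1771 0.1026] fix [-0.0666 -0.0784  0.0906] yaw 20.2 tilt z [-0.003 -0.001 -1.   ] 
shift/0.6 [-0.0028  0.0113  0.0843] mm [-1.7  6.8 50.6] turn/6 0.04 F [-0.2 -0.2 -3.9] w 0.58 g 63.9
```

>>> move_arm:
  targets:
    - [[0,0,0.006,0.025,0],[0,0,0,0.035,0],[0,0,0,0.03,0],[0,0,0,0.015,0],[0,0,0,0,0]]

```text
time: 14.17
tool_pos: [0.5448, 0.1765, 0.0376]
tool_rot: [-0.003, 0.574, 0.819, -0.003]
contact_force: [-0.0, -0.5, -3.6]
gripper_width: 0.576
grasp_force: 63.8
```

>>> move_arm:
  targets:
    - [[0,0,0,0,0],[0,0,0,0.008,0],[0,0,0,0.006,0],[0,0,0,0,0],[0,0,0,0,0]]

```text
time: 14.58
tool_pos: [0.5481, 0.1775, 0.0335]
tool_rot: [0.0, 0.574, 0.819, 0.0]
contact_force: [-0.9, -0.9, -2.7]
gripper_width: 0.574
grasp_force: 63.8
```

```bash
python3 - <<'E'
from h import *
togo(fx(-.06,-.08,0)+[0,0,.0214],20)
E
```

```text
t 14.58 pos [0.5481 0.1775 0.0335] fix [-0.0618 -0.0796  0.0215] yaw 20.0 tilt z [ 0.  0. -1.] 
shift/0.6 [-0.0006  0.0029  0.0001] mm [-0.4  1.8  0.1] turn/6 0.00 F [-0.9 -0.9 -2.7] w 0.57 g 63.8
```

>>> move_arm:
  targets:
    - [[0,0,0,0.007,0],[0,0,0,0.007,0],[0,0,0,0,0],[0,0,0,0,0],[0,0,0,0,0]]

```text
time: 15.0
tool_pos: [0.5478, 0.1775, 0.0246]
tool_rot: [-0.0, 0.573, 0.819, -0.0]
contact_force: [-0.2, -0.5, -2.7]
gripper_width: 0.575
grasp_force: 63.8
```

>>> move_arm:
  targets:
    - [[0,0,0,0.004,0],[0,0,0,0,0],[0,0,0,0.004,0],[0,0,0,0,0],[0,0,0,0,0]]

```text
time: 15.42
tool_pos: [0.5482, 0.1776, 0.0214]
tool_rot: [0.0, 0.573, 0.819, -0.0]
contact_force: [-4.7, -0.2, 5.1]
gripper_width: 0.572
grasp_force: 64.9
```

Contact at 0.0214 as predicted. Pressing a little more.

>>> move_arm:
  targets:
    - [[0,0,0,0.003,0],[0,0,0,0,0],[0,0,0,0,0],[0,0,0,0,0]]

```text
time: 15.75
tool_pos: [0.5483, 0.1776, 0.0215]
tool_rot: [-0.0, 0.573, 0.819, -0.0]
contact_force: [-11.2, -1.6, 15.0]
gripper_width: 0.577
grasp_force: 66.0
```

```bash
python3 - <<'E'
from h import *
togo(fx(-.025,-.08,0.0094),20)
im=grab_frame("top"); cv2.imwrite("pics/k.png",cv2.resize(np.hstack([im[140:290,120:280],grab_frame("scene")[100:250,140:300]]),None,fx=2.5,fy=2.5)[:,:,::-1])
E
```

```text
t 15.75 pos [0.5483 0.1776 0.0215] fix [-0.0616 -0.0796  0.0095] yaw 20.0 tilt z [-0.001 -0.    -1.   ] 
shift/0.6 [-0.0007  0.0609  0.    ] mm [-0.4 36.6  0. ] turn/6 0.00 F [-11.2  -1.6  15. ] w 0.58 g 66.0
```

View pics/k.png

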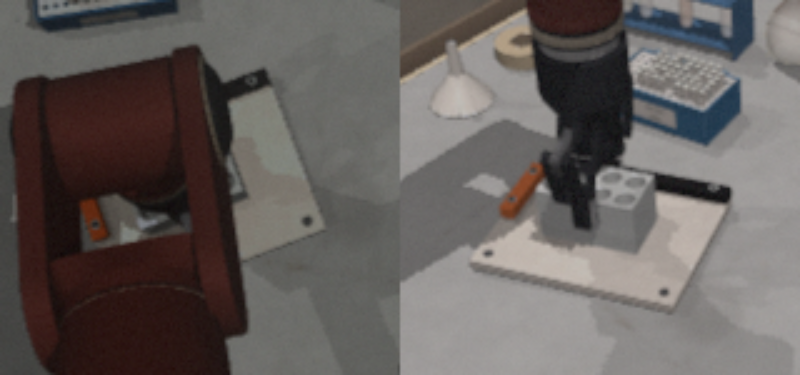

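The block is held flat on the plate between the stops, at about (200,213) in the top view and (620,205) in the right panel, clear of both and parallel to the fence, and the press is done. Now I ease off a little and slide to the fence.

>>> move_arm:
  targets:
    - [[0,0,0,-0.004,0],[0,0,0.01,0,0],[0,0,0.015,0,0],[0,0,0.015,0,0],[0,0,0.008,0,0]]

```text
time: 16.27
tool_pos: [0.5757, 0.1875, 0.0215]
tool_rot: [-0.0, 0.573, 0.819, -0.0]
contact_force: [-7.6, -2.6, 9.6]
gripper_width: 0.572
grasp_force: 65.4
```

```bash
python3 - <<'E'
from h import *
togo(fx(-.025,-.08,0.0094),20)
E
```

```text
t 16.27 pos [0.5757 0.1875 0.0215] fix [-0.0324 -0.0797  0.0095] yaw 20.0 tilt z [-0.    -0.001 -1.   ] 
shift/0.6 [-0.0004  0.0123  0.0001] mm [-0.3  7.4  0.1] turn/6 0.00 F [-7.6 -2.6  9.6] w 0.57 g 65.4
```

>>> move_arm:
  targets:
    - [[0,0,0.006,0,0],[0,0,0.003,0,0],[0,0,0.002,0,0],[0,0,0,0,0],[0,0,0,0,0]]

```text
time: 16.68
tool_pos: [0.5814, 0.1895, 0.0215]
tool_rot: [-0.0, 0.573, 0.819, -0.0]
contact_force: [-4.5, -2.2, 7.0]
gripper_width: 0.578
grasp_force: 65.2
```

```bash
python3 - <<'E'
from h import *
togo(fx(-.025,-.08,0.0094),20); print("Ffix",state()["contact_force"]@EX,state()["contact_force"]@EY)
E
```

```text
t 16.68 pos [0.5814 0.1895 0.0215] fix [-0.0264 -0.0798  0.0095] yaw 20.0 tilt z [-0.001 -0.001 -1.   ] 
shift/0.6 [-0.0004  0.0023  0.0001] mm [-0.2  1.4  0.1] turn/6 0.00 F [-4.5 -2.2  7. ] w 0.58 g 65.2
Ffix -4.9419070490720305 -0.510196484642864
```

>>> move_arm:
  targets:
    - [[0,0,0.0025,0,0],[0,0,0,0,0],[0,0,0.0025,0,0],[0,0,0,0,0],[0,0,0,0,0]]

```text
time: 17.1
tool_pos: [0.5829, 0.1901, 0.0215]
tool_rot: [-0.001, 0.573, 0.819, -0.002]
contact_force: [-9.6, -3.8, 10.1]
gripper_width: 0.575
grasp_force: 65.6
```

```bash
python3 - <<'E'
from h import *
togo(fx(-.025,-.045,0.0094),20); print("Ffix",state()["contact_force"]@EX,state()["contact_force"]@EY)
E
```

```text
t 17.10 pos [0.5829 0.1901 0.0215] fix [-0.0247 -0.0797  0.0095] yaw 20.0 tilt z [-0.004 -0.002 -1.   ] 
shift/0.6 [ 0.0579 -0.0004  0.0002] mm [34.7 -0.2  0.1] turn/6 0.00 F [-9.6 -3.8 10.1] w 0.57 g 65.6
Ffix -10.351710409826326 -0.25325678223360926
```

Against the fence: the x force rose to 10 N and the motion stopped. Now along it to the end stop.

>>> move_arm:
  targets:
    - [[0,0.01,0,0,0],[0,0.015,0,0,0],[0,0.015,0,0,0],[0,0.008,0,0,0],[0,0,0,0,0]]

```text
time: 17.52
tool_pos: [0.5742, 0.2145, 0.0217]
tool_rot: [0.001, 0.574, 0.819, -0.004]
contact_force: [-7.0, -13.8, 11.2]
gripper_width: 0.576
grasp_force: 65.5
```

```bash
python3 - <<'E'
from h import *
togo(fx(-.025,-.045,0.0094),20); print("Ffix",state()["contact_force"]@EX,state()["contact_force"]@EY)
E
```

```text
t 17.52 pos [0.5742 0.2145 0.0217] fix [-0.0246 -0.0538  0.0097] yaw 20.0 tilt z [-0.002 -0.007 -1.   ] 
shift/0.6 [ 0.0147 -0.0006  0.0004] mm [ 8.8 -0.4  0.3] turn/6 -0.00 F [ -7.  -13.8  11.2] w 0.58 g 65.5
Ffix -11.270959489906742 -10.6057636037821
```

>>> move_arm:
  targets:
    - [[0,0.005,0,0,0],[0,0.004,0,0,0],[0,0,0,0,0],[0,0.003,0,0,0],[0,0,0,0,0]]

```text
time: 17.93
tool_pos: [0.5721, 0.2202, 0.0217]
tool_rot: [0.002, 0.574, 0.819, -0.004]
contact_force: [-5.3, -16.8, 11.1]
gripper_width: 0.577
grasp_force: 65.5
```

```bash
python3 - <<'E'
from h import *
togo(fx(-.025,-.045,0.0094),20); print("Ffix",state()["contact_force"]@EX,state()["contact_force"]@EY)
E
```

```text
t 17.93 pos [0.5721 0.2202 0.0217] fix [-0.0246 -0.0478  0.0097] yaw 20.0 tilt z [-0.002 -0.009 -1.   ] 
shift/0.6 [ 0.0047 -0.0007  0.0005] mm [ 2.8 -0.4  0.3] turn/6 -0.01 F [ -5.3 -16.8  11.1] w 0.58 g 65.5
Ffix -10.728888242659828 -13.999803029613863
```

>>> move_arm:
  targets:
    - [[0,0.003,0,0,0],[0,0,0,0,0],[0,0.003,0,0,0],[0,0,0,0,0],[0,0,0,0,0]]

```text
time: 18.35
tool_pos: [0.5718, 0.2211, 0.0218]
tool_rot: [0.004, 0.574, 0.819, -0.005]
contact_force: [-1.9, -24.4, 12.0]
gripper_width: 0.58
grasp_force: 65.4
```

```bash
python3 - <<'E'
from h import *
togo(fx(-.025,-.045,0.0094),20); print("Ffix",state()["contact_force"]@EX,state()["contact_force"]@EY)
E
```

```text
t 18.35 pos [0.5718 0.2211 0.0218] fix [-0.0246 -0.0468  0.0098] yaw 20.0 tilt z [-0.    -0.013 -1.   ] 
shift/0.6 [ 0.003  -0.0007  0.0006] mm [ 1.8 -0.4  0.4] turn/6 -0.00 F [ -1.9 -24.4  12. ] w 0.58 g 65.4
Ffix -10.181879898644395 -22.283254366666206
```

At the stop: 1 mm of travel for 3.6 mm commanded, with the force up to 22 N. Easing off, opening and lifting.

>>> move_arm:
  targets:
    - [[0,-0.003,-0.003,-0.002,0],[0,0,0,0,0],[100,0,0,0,0],[100,0,0,0,0],[100,0,0,0,0]]

```text
time: 18.77
tool_pos: [0.5697, 0.2259, 0.0218]
tool_rot: [0.0, 0.574, 0.819, 0.0]
contact_force: [-0.0, 0.2, 0.3]
gripper_width: 0.966
grasp_force: 0.0
```

>>> move_arm:
  targets:
    - [[100,0,0,0,0],[100,0,0,0,0],[100,0,0,0,0],[100,0,0,-0.01,0],[100,0,0,-0.02,0]]

```text
time: 19.18
tool_pos: [0.5679, 0.2254, 0.0385]
tool_rot: [-0.001, 0.573, 0.819, -0.001]
contact_force: [0.2, 0.4, 0.6]
gripper_width: 1.0
grasp_force: 0.0
```

>>> move_arm:
  targets:
    - [[100,0,0,-0.04,0],[100,0,0,-0.06,0],[100,0,0,-0.06,0],[100,0,0,-0.06,0],[100,0,0,-0.06,0]]

```text
time: 19.6
tool_pos: [0.5692, 0.2256, 0.211]
tool_rot: [0.001, 0.573, 0.819, 0.001]
contact_force: [0.3, 0.2, 0.1]
gripper_width: 1.003
grasp_force: 0.0
```

>>> move_arm:
  targets:
    - [[100,-0.05,0,0,0],[100,-0.065,0,0,0],[100,-0.065,0,0,0],[100,-0.065,0,0,0],[100,-0.065,0,0,0]]

```text
time: 20.02
tool_pos: [0.6336, 0.0493, 0.2096]
tool_rot: [0.001, 0.573, 0.819, 0.001]
contact_force: [0.5, 0.5, 0.2]
gripper_width: 1.0
grasp_force: 0.0
```

>>> move_arm:
  targets:
    - [[100,-0.065,0,0,0],[100,-0.065,0,0,0],[100,-0.04,0,0,0],[100,0,0,0,0],[100,0,0,0,0]]

```text
time: 20.43
tool_pos: [0.6682, -0.0462, 0.2089]
tool_rot: [0.0, 0.574, 0.819, 0.0]
contact_force: [-0.3, -0.2, 0.8]
gripper_width: 0.999
grasp_force: 0.0
```

```bash
python3 - <<'E'
from h import *
togo(fx(-.025,-.045,0.0094),20)
im=grab_frame("top")[:,:,::-1]; cv2.imwrite("pics/l.png",cv2.resize(im[140:290,120:280],None,fx=3.7,fy=3.7))
g=cv2.GaussianBlur(im,(3,3),0).astype(int); V=g.max(2)
m=np.zeros_like(V); m[160:268,140:256]=((g[...,0]-g[...,1]>1)&(V>86))[160:268,140:256]
m=cv2.morphologyEx(m.astype(np.uint8),cv2.MORPH_CLOSE,np.ones((5,5)))
r=rect("top",big(m,(182,203)),.062); q=np.array([*r[0],0])/1000-[*D[:2],0]; print(r,"fix mm",q@EX*1e3,q@EY*1e3)
E
```

```text
t 20.43 pos [ 0.6682 -0.0462  0.2089] fix [-0.0254 -0.331   0.1969] yaw 19.9 tilt z [ 0.001  0.    -1.   ] 
shift/0.6 [ 0.4768 -0.0006  0.3123] mm [286.1  -0.4 187.4] turn/6 -0.02 F [-0.3 -0.2  0.8] w 1.00 g 0.0
((571.3955688476562, 249.28749084472656), (33.09968185424805, 39.0013542175293), 18.833866119384766) fix mm -15.33259208496087 -20.18597939910893
```

View pics/l.png

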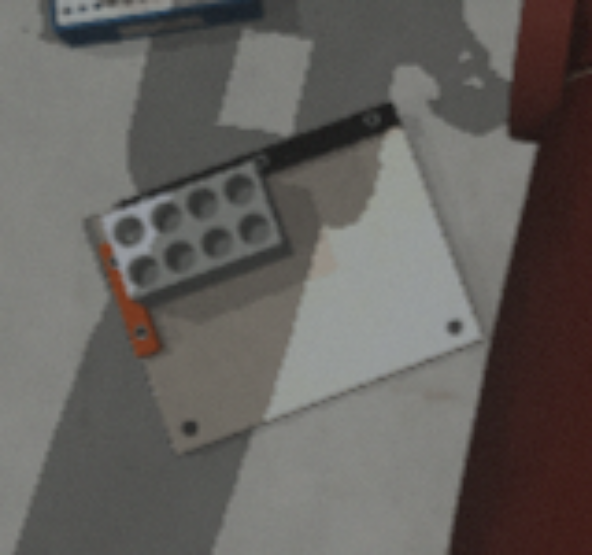

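The block stands parallel to the fence, touching or nearly touching both stops, but arm shadow spoiled the mask. I'll locate it from the eight wells I see, at crop px (130,231), (166,216), (202,204), (240,188), (144,272), (180,257), (217,242) and (254,229), and from the block's corners. I'll also check the faces in the same view.

```bash
python3 - <<'E'
from h import *
W=np.array([(130,231),(166,216),(202,204),(240,188),(144,272),(180,257),(217,242),(254,229)])/3.7+[120,140]-.4
P=np.array([ray("top",w,.062) for w in W])-D
print("centre fix mm",(P@EX).mean()*1e3,(P@EY).mean()*1e3)
d=(P[[0,4]]-P[[3,7]]).mean(0); print("yaw err deg",np.degrees(np.arctan2(-(d@EX),d@EY)))
for c in [(100,213),(262,163),(284,240),(128,298)]:
    q=ray("top",np.array(c)/3.7+[120,140]-.4,.062)-D; print("corner",(q@EX*1e3).round(1),(q@EY*1e3).round(1))
# shadow-proof: saturation/brightness normalised edges via well detection in the raw crop
im=cv2.imread("pics/top0.png"); 
E
```

```text
centre fix mm -24.933398473954067 -45.5494919494869
yaw err deg 0.7042629240828654
corner 2.6 -0.9
corner -3.2 -95.2
corner -49.0 -91.8
corner -48.4 0.4
```

The centre measures (−24.9, −45.5) mm against the home position (−25, −45), parallel within 1 degree, with the arm clear.

```bash
python3 -c "
from plant import *
print(job.job_done())"
```

```text
the job is handed in; nothing more can be done
None
```

The metal block was pressed on the plate, slid to the fence and then to the end stop, and released there about 0.5 mm from home by the camera; the job is handed in, with no verdict returned.

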